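Hold the work lamp for the damper in the vise

TASK

Light up the damper head clamped in the bench vise: swing the yellow work lamp's carry handle up until it clicks in fully upright, then lift the lamp out of its charging cradle by that handle. Hold it up in the air with its light face tilted about 45 degrees downwards and aimed straight at the damper head from 15 to 20 cm away, touching nothing, and finish while still holding it there steadily by the handle. Do not knock the vise or push the loose tools, can, bottle, jar and spring about.

Things in the scene. Friction and masses are not known exactly. Their poses are not given: they have to be found in the camera images.
- lamp: loose LED work lamp, about 0.5 kg with handle: yellow box housing 118 wide (own y) x 38 deep (own x) x 92 tall (own z), standing in the cradle. Origin at the centre of its underside, which starts 12 mm above the bench; own z up, the white light face looks along own -x, cooling fins on the back (+x). Centre of mass some 50 mm above its underside
- handle (a joint): black U-shaped carry handle hinged on the lamp's two sides. 0 rad = level, straight out of the lamp's back (+x); 1.571 = fully upright, at its end stop. Starts at 0.6 to 1.05 and stays where left (friction 0.05 N m); from about 1.2 it meets a sprung ball detent (some 0.2 N m), past about 1.45 it snaps to 1.571 and is held there. Pushing the bar's outside towards the lamp raises it (1 to 4 N)
- handle_hinge (a point): middle of the handle's hinge axis, inside the lamp housing, 55 mm above the lamp's underside; moves with the lamp
- grip (a point): centre of the handle's rubber grip bar, 85 mm from the hinge axis; the bar runs along the lamp's y. Rubber 86 mm long, section 20 mm along the handle arms x 15 mm across (15 mm thick along the lamp's x when upright). The U is 145 mm wide. Upright, the grip centre is 152 mm above the bench, 140 above the lamp's underside, 48 above the housing's top
- lens (a point): centre of the lamp's light face, 55 mm above the lamp's underside and 21 mm in front (-x) of its mid-plane; axes parallel to the lamp's: the light shines along own -x
- cradle: black charging cradle fixed to the bench, 86 x 152 mm, with a pocket (walls to 46 mm above the bench, floor at 12 mm, so 34 mm deep, 1 to 2 mm play around the lamp's foot). Origin on the bench under the pocket's centre, axes parallel to those of the lamp as it stands in it. The lamp comes out straight up
- vise: rust-red bench vise with 100 mm wide jaws, fixed to the bench, about 235 mm long along own x with its screw and tommy bar towards own -x, top of the jaws 107 mm above the bench. Origin on the bench under the middle of the jaw gap
- work (a point): the workpiece: top face of the blue damper head, 38 mm in diameter, held upright between the vise jaws; the point is on its axis 130 mm above the bench (a 13 mm thick stub of steel rod stands 12 mm higher). It is part of the fixed vise
- wrench: loose steel spanner 160 mm long lying on the bench between the lamp and the vise; origin at its middle, underside
- screwdriver: loose red-handled screwdriver 190 mm long lying on the bench towards the back; origin at its middle, underside
- spray: loose spray can, 52 mm diameter, 155 mm tall, standing; origin at the centre of its base
- oil: loose black oil bottle, 66 mm diameter, 165 mm tall, standing; origin at the centre of its base
- grease: loose white grease jar with blue lid, 68 mm diameter, 65 mm tall, standing; origin at the centre of its base
- spring: loose red damper coil spring, 61 mm diameter, 100 mm tall, standing; origin at the centre of its base
Things that resemble listed ones, but are neither listed nor needed, are in the scene too. What is shaped like the lamp but turquoise is not meant.

How it is judged:
By the outcome, as a careful person would: the job done as asked, in the order asked, and still so for the second after the job is handed in, while the arm keeps its last pose, push and grip.
It also fails if it takes over 58 s, if anything falls off the work surface, if the arm or the gripper's body presses on something with over 40 N, if the wrist force passes 120 N, or if a joint passes its speed limit or range.

ROBOT

A 6-joint arm with a two-finger parallel gripper is mounted at the origin on the work surface. World frame = base frame: x ahead of the robot, y to its left, z up, the work surface at z = 0. Lengths are in m, angles in rad, forces in N, time in s.
With the tool pointing down it reaches from about 0.275 to 0.825 m from the base axis. Payload 4.9 kg.
Tool frame: the origin (TCP) lies midway between the tips of the shut fingers; the grasp point (between the pads) lies 19 mm behind it (grip_point_offset is the distance from the TCP to the grasp point, in m); z points along the fingers, x is the direction in which the jaws open and shut, and the axes are right-handed (so a half turn about z gives the same grasp; the last joint's range is limited). The gripper opens to 85 mm and grips with 20 to 120 N. Pads are 22 mm wide; open, the fingers measure 114 mm over their backs; the gripper's body (76 mm by 85 mm) begins 54 mm behind the grasp point. The pads swing forward as they close: fully open they stand 13 mm farther back than shut.
Start: joints at [-1.432, 0.326, -0.193, 1.052, 0, 1.437], TCP at [0.148, -0.53, 0.231] pointing down, gripper open.
Joint ranges: [-2.65, 2.65], [-0.97, 1.79], [-1.3, 1.35], [-1.93, 2.1], [-1.47, 1.37], [-3.14, 3.14]. Speed limits (rad/s): [2.57, 2.57, 3.14, 3.14, 3.14, 3.14].

INTERFACE

Orientations are given as a rotation vector (axis times angle).
In Python, from cell import * gives the robot as it stands. Calls block until the motion is done:
- movep(position, orientation): joint-space move of the TCP to a pose.
- move_l(position, velocity=0.15, rot=None, until_force=None): straight line of the TCP; rot=None keeps the orientation; velocity is the mean speed in m/s. With until_force (N) it stops when the force on the tool has changed by that much, and returns True; else False.
- set_joints(angles): joint-space move.
- let_go() and grab(newtons=None): open the fingers fully, or close them until they stop; newtons is the grip in N (None keeps the last).
- sleep(seconds).
- ik(position, orientation): joint angles nearest the present ones, or None.
- get_state(): the state.
- grab_frame(name): name is "scene" or "top" or "wrist"; returns a dict with "img" (480x640x3 uint8, red, green, blue), "fx", "fy", "cx", "cy" (pixels), "cam_to_world" (4x4, takes a point from camera to world coordinates); the wrist camera has in their place "T_tool_cam" (4x4, takes a point from camera to tool coordinates, whose origin is the TCP and whose axes are the tool frame's). Camera axes: x right, y down, z forward; pixel columns grow to the right and rows downward; lengths in m; the calibration is good to about 2 mm. A picture is of the moment at which its call begins: read the wrist's pose just before it. There is no depth.
A pose or a line that the arm cannot do raises MotionError and nothing moves.
- sign_off(): hands the job in, once; it reports no verdict.
Trained networks look in the newest picture that a camera, given by its name, has taken for a name from the list of things; names that differ only in an ending like _2 or _b are one class to them, and where a whole thing is asked for, a point or a joint stands for the part that bears it (a point fixed in the world has none). Each returns a list of dicts, best first, with "score" (0 to 1); they miss things now and then, are a little off and sometimes report something else, mostly with a low value. They report only what shows in the picture. A call takes as long as a camera call. They do not tell look-alikes from the thing itself.
- spot_in(camera, name): "centre" ([column, row] in pixels, amid what is visible of it).
- silhouettes(camera, name): "mask" (480x640 bool, what is visible of it) and "centre" ([column, row] in pixels, amid what is visible of it).
- tip_of(camera, name): "centre" ([column, row] in pixels: a listed point, or the origin of a listed thing).
The state is a dict: "clock": time; "q": joint angles; "joint_velocities": joint speeds; "tau": joint torques, N m; "position": TCP position; "eef_rot": TCP orientation; "contact_force": force on the tool from outside, world axes, zero at the start; "wrist_torque": the same for the moment, N m; "finger_gap": opening from 0.0 (shut) to 1.0 (fully open).
Only numpy, scipy, OpenCV 4.12 (cv2) and the standard library are available. Lean on these libraries where they do the work, as an engineer would, in place of code of your own. Each camera call takes 0.05 s, during which the arm holds its last target. There are 200 camera calls.

## Working session

There is one attempt and no reset: what is moved stays moved. The work goes in short steps, each a Python script; the robot and the scene stay as the last script left them, time stands still between calls to the robot, and variables do not carry over. Pictures are saved under pics/ and viewed, about 8 in all and at most 12, crops included, and the job is handed in when it is done.

```bash
mkdir -p pics; ls; python3 - <<'E'
from cell import *
import cv2,numpy as np
for c in ("scene","top"):
    f=grab_frame(c); cv2.imwrite(f"pics/{c}0.png",f["img"][:,:,::-1])
    print(c,f["fx"],f["fy"],f["cx"],f["cy"],np.round(f["cam_to_world"],4).tolist())
    for n in ("lamp","grip","handle_hinge","lens","work","vise","cradle","wrench","spray","oil","grease","spring","screwdriver"):
        print(n,[(np.round(d["centre"]).tolist(),round(d["score"],2)) for d in tip_of(c,n)[:3]])
E
```

```text
pics
scene 623.4000567718567 623.4000567718567 329.66322802653747 240.4943064625037 [[-0.7568, 0.4617, -0.4627, 1.1855], [0.6537, 0.5305, -0.5397, 0.7862], [-0.0037, -0.7109, -0.7033, 1.1271], [0.0, 0.0, 0.0, 1.0]]
lamp [([380.0, 419.0], 0.79), ([417.0, 317.0], 0.71), ([472.0, 268.0], 0.59)]
grip [([423.0, 402.0], 0.86), ([487.0, 278.0], 0.85), ([398.0, 299.0], 0.73)]
handle_hinge [([476.0, 252.0], 0.88), ([419.0, 297.0], 0.82), ([376.0, 406.0], 0.63)]
lens [([370.0, 410.0], 0.93), ([472.0, 247.0], 0.67), ([427.0, 292.0], 0.63)]
work [([270.0, 178.0], 0.6)]
vise [([280.0, 219.0], 0.84), ([322.0, 275.0], 0.66)]
cradle [([418.0, 324.0], 0.81), ([489.0, 380.0], 0.51), ([275.0, 215.0], 0.48)]
wrench [([323.0, 275.0], 0.81)]
spray [([488.0, 381.0], 0.83)]
oil [([219.0, 181.0], 0.79), ([415.0, 320.0], 0.26)]
grease [([204.0, 266.0], 0.59)]
spring [([317.0, 384.0], 0.9)]
screwdriver [([220.0, 182.0], 0.59)]
top 440.86006059030586 440.86006059030586 318.3090011111107 242.0234349235998 [[-0.0231, -0.9928, 0.1173, 0.3837], [-0.9997, 0.0235, 0.0019, -0.0208], [-0.0046, -0.1172, -0.9931, 1.0974], [0.0, 0.0, 0.0, 1.0]]
lamp [([223.0, 354.0], 0.92), ([210.0, 264.0], 0.83), ([163.0, 172.0], 0.64)]
grip [([183.0, 337.0], 0.81), ([205.0, 233.0], 0.69), ([138.0, 193.0], 0.65)]
handle_hinge [([210.0, 266.0], 0.9), ([154.0, 167.0], 0.84), ([220.0, 357.0], 0.77)]
lens [([160.0, 158.0], 0.97), ([224.0, 362.0], 0.91)]
work [([421.0, 242.0], 0.67)]
vise [([414.0, 249.0], 0.58)]
cradle [([213.0, 265.0], 0.9)]
wrench [([221.0, 156.0], 0.64)]
spray [([128.0, 268.0], 0.87)]
oil [([497.0, 231.0], 0.94)]
grease [([394.0, 153.0], 0.8)]
spring [([220.0, 155.0], 0.83), ([204.0, 234.0], 0.38)]
screwdriver [([315.0, 161.0], 0.95), ([211.0, 264.0], 0.67), ([209.0, 267.0], 0.4)]
```

View pics/scene0.png

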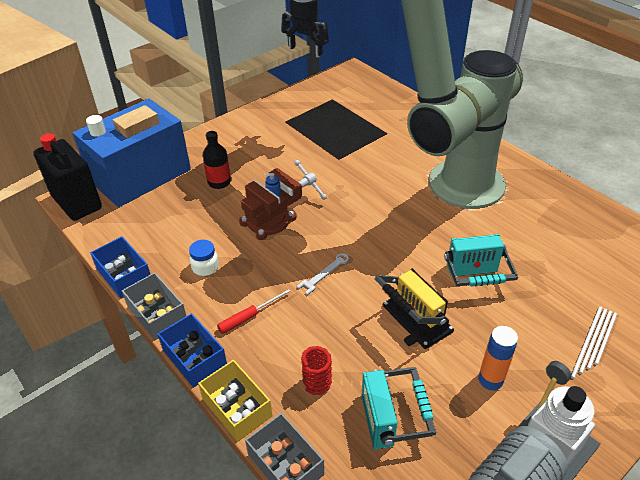

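View pics/top0.png

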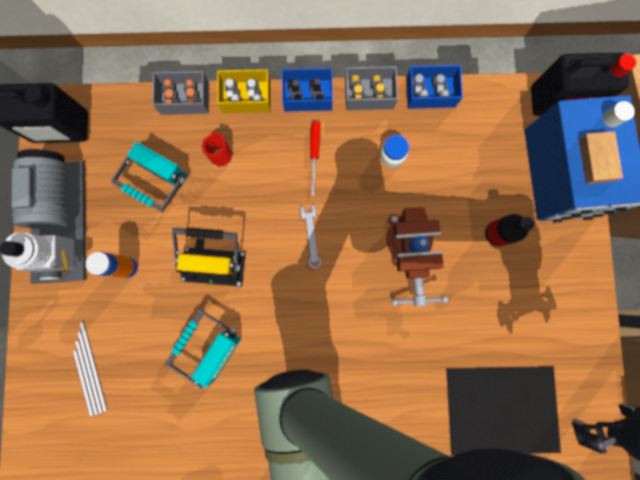

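Scene/top: the yellow lamp in its black cradle is at (417,297) / (210,264). Turquoise look-alikes are at (476,255), (380,405) in scene and at (150,165), (215,360) in top. Only the yellow one standing in the cradle fits the description. The blue damper head in the vise is at (272,180) / (421,242). Next I'll confirm with a crop and triangulate.

```bash
cat > h.py <<'E'
from cell import *
import cv2,numpy as np
from scipy.optimize import least_squares
from scipy.spatial.transform import Rotation as R
def cam(c):
    s=get_state(); f=grab_frame(c)
    if c=="wrist":
        T=np.eye(4);T[:3,:3]=R.from_rotvec(s["eef_rot"]).as_matrix();T[:3,3]=s["position"]
        f["cam_to_world"]=T@np.array(f["T_tool_cam"])
    f["w2c"]=np.linalg.inv(np.array(f["cam_to_world"])); return f
def proj(f,P):
    p=np.atleast_2d(P)@f["w2c"][:3,:3].T+f["w2c"][:3,3]
    return np.c_[f["fx"]*p[:,0]/p[:,2]+f["cx"],f["fy"]*p[:,1]/p[:,2]+f["cy"]]
def ray(f,uv):
    d=np.array([(uv[0]-f["cx"])/f["fx"],(uv[1]-f["cy"])/f["fy"],1]); C=np.array(f["cam_to_world"])
    return C[:3,3],C[:3,:3]@d
def atz(f,uv,z):
    o,d=ray(f,uv); return o+d*(z-o[2])/d[2]
def tri(obs):
    fun=lambda P:np.concatenate([proj(f,P)[0]-uv for f,uv in obs])
    r=least_squares(fun,[.45,0,.1]); return r.x,np.abs(r.fun).max()
def yellow(f):
    h=cv2.cvtColor(f["img"],cv2.COLOR_RGB2HSV); return cv2.inRange(h,(20,120,90),(34,255,255))
E
python3 - <<'E'
from h import *
s,t=cam("scene"),cam("top")
for n,a,b in (("work",(270,178),(421,242)),("hinge",(419,297),(210,266)),("grip",(398,299),(205,233)),("cradle",(418,324),(213,265))):
    p,e=tri([(s,a),(t,b)]); print(n,p.round(4),round(e,1))
for n,b,z in (("spray",(128,268),0),("oil",(497,231),0),("grease",(394,153),0.03),("spring",(216,150),.1),("visegap",(421,242),.13)): print(n,atz(t,b,z).round(3))
m=yellow(t); m[:, :160]=0;m[:,260:]=0;m[:230]=0;m[290:]=0
c=max(cv2.findContours(m,0,2)[0],key=cv2.contourArea); print(cv2.minAreaRect(c))
bx=cv2.boxPoints(cv2.minAreaRect(c));print([atz(t,u,.104).round(4).tolist() for u in bx])
a=cv2.resize(s["img"][220:370,340:520],None,fx=3,fy=3,interpolation=2);b=cv2.resize(t["img"][190:310,150:265],None,fx=3.75,fy=3.75,interpolation=2)
o=np.zeros((450,540+b.shape[1],3),np.uint8);o[:450,:540]=a;o[:b.shape[0],540:]=b[:450]
o=cv2.resize(o,None,fx=.82,fy=.82);cv2.imwrite("pics/crop1.png",o[:,:,::-1]);print(o.shape)
E
```

```text
work [ 0.4941 -0.2473  0.1287] 1.0
hinge [0.4547 0.2364 0.0659] 0.1
grip [0.5258 0.2362 0.1146] 0.3
cradle [ 0.4617  0.2492 -0.0127] 0.5
spray [0.459 0.457 0.   ]
oil [ 0.53  -0.468  0.   ]
grease [ 0.729 -0.213  0.03 ]
spring [0.724 0.215 0.1  ]
visegap [ 0.493 -0.246  0.13 ]
((203.56553649902344, 263.71380615234375), (54.228702545166016, 18.768281936645508), 4.763641834259033)
[[0.4432, 0.3039, 0.104], [0.4855, 0.301, 0.104], [0.4724, 0.1784, 0.104], [0.4302, 0.182, 0.104]]
(369, 796, 3)
```

View pics/crop1.png

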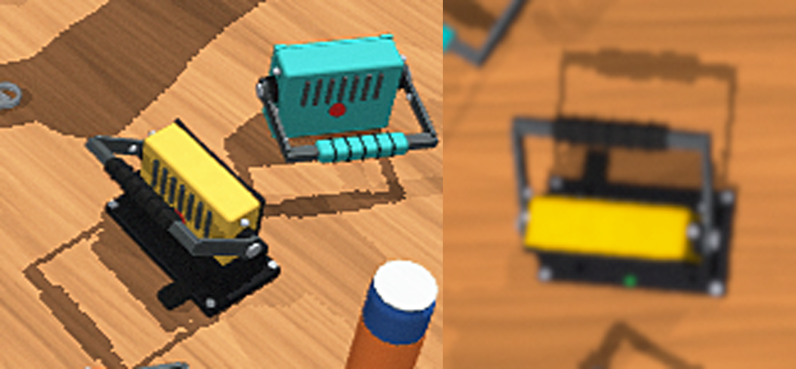

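The crop confirms it: the yellow lamp stands in the black cradle with its fins and low handle on the side away from the robot, at about 0.6 rad. The turquoise one stands loose. Next I check reachability and take a close wrist look.

```bash
cat >> h.py <<'E'
WORK=np.array([.494,-.247,.130])
def lampR(yaw,tilt=0): # tilt>0: light face down
    return (R.from_euler("z",yaw)*R.from_euler("y",-tilt)).as_matrix()
def toolR(L,s): # tool z=-lamp z, tool x = s*lamp x
    return np.c_[s*L[:,0],-s*L[:,1],-L[:,2]]
rv=lambda M:R.from_matrix(M).as_rotvec()
E
python3 - <<'E'
from h import *
yaw=-.107; hinge=np.array([.456,.239,.067]); L=lampR(yaw)
for s in (1,-1):
    T=toolR(L,s); 
    print(s,"grasp",ik(hinge+[0,0,.085-.019],rv(T)) is not None, np.round(ik(hinge+[0,0,.066],rv(T)),2))
    for psi in (0,-.25,-.46,-.7,-1,.3):
        Lf=lampR(psi,np.pi/4); d=-Lf[:,0]; lens=WORK-.175*d
        g=lens+Lf@[.021,0,.085]; q=ik(g-Lf[:,2]*.019,rv(toolR(Lf,s))); print(psi,d.round(2),g.round(3),None if q is None else np.round(q,2))
st=get_state(); print(st["clock"])
p=np.array(st["position"])
s=1;T=toolR(L,s)
grab(40)
move_l([p[0],p[1],.33],.25)
movep(hinge+L@[.135,0,.25],rv(T))
f=cam("wrist"); cv2.imwrite("pics/w1.png",f["img"][:,:,::-1]); print(get_state()["clock"])
for n in ("grip","handle_hinge","lamp","cradle"): print(n,[(np.round(d["centre"]).tolist(),round(d["score"],2)) for d in tip_of("wrist",n)[:3]])
for dy in (-.059,.059):
    for dx in (-.019,.019): print(proj(f,hinge+L@[dx,dy,.037]).round())
E
```

```text
1 grasp True [ 0.34  0.35 -0.43  0.79  0.    2.02]
0 [-0.71 -0.   -0.71] [ 0.572 -0.247  0.329] [-0.75  0.03 -0.64  0.27  0.5   0.99]
-0.25 [-0.69  0.17 -0.71] [ 0.57  -0.266  0.329] [-0.69 -0.01 -0.7   0.15  0.31  1.25]
-0.46 [-0.63  0.31 -0.71] [ 0.564 -0.282  0.329] [-0.64 -0.02 -0.72  0.09  0.12  1.45]
-0.7 [-0.54  0.46 -0.71] [ 0.554 -0.298  0.329] [-0.57 -0.01 -0.71  0.09 -0.09  1.66]
-1 [-0.38  0.6  -0.71] [ 0.536 -0.313  0.329] [-0.49  0.03 -0.66  0.17 -0.35  1.95]
0.3 [-0.68 -0.21 -0.71] [ 0.569 -0.224  0.329] [-0.8   0.1  -0.52  0.52  0.68  0.62]
-1 grasp True [ 0.34  0.35 -0.43  0.79  0.   -1.12]
0 [-0.71 -0.   -0.71] [ 0.572 -0.247  0.329] [-0.75  0.03 -0.64  0.27  0.5  -2.16]
-0.25 [-0.69  0.17 -0.71] [ 0.57  -0.266  0.329] [-0.69 -0.01 -0.7   0.15  0.31 -1.9 ]
-0.46 [-0.63  0.31 -0.71] [ 0.564 -0.282  0.329] [-0.64 -0.02 -0.72  0.09  0.12 -1.7 ]
-0.7 [-0.54  0.46 -0.71] [ 0.554 -0.298  0.329] [-0.57 -0.01 -0.71  0.09 -0.09 -1.48]
-1 [-0.38  0.6  -0.71] [ 0.536 -0.313  0.329] [-0.49  0.03 -0.66  0.17 -0.35 -1.19]
0.3 [-0.68 -0.21 -0.71] [ 0.569 -0.224  0.329] [-0.8   0.1  -0.52  0.52  0.68 -2.52]
1.5
5.925
grip [([238.0, 199.0], 0.93)]
handle_hinge [([178.0, 187.0], 0.65), ([432.0, 5.0], 0.62)]
lamp [([14.0, 212.0], 0.96), ([191.0, 176.0], 0.91), ([419.0, 15.0], 0.81)]
cradle [([197.0, 174.0], 0.63)]
[[147. 264.]]
[[189. 264.]]
[[128. 129.]]
[[175. 129.]]
```

View pics/w1.png

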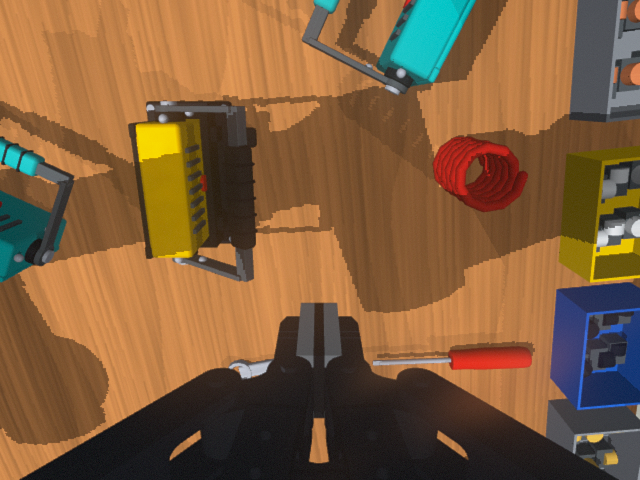

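The wrist view shows the yellow lamp's top at (135..195, 122..258) and the bar at (243,190), a few mm off my estimate. I'll refine the pose by fitting the box silhouette in the top and wrist views.

```bash
python3 - <<'E'
from h import *
from scipy.optimize import minimize
t,w=cam("top"),cam("wrist")
def blob(f,x0,x1,y0,y1):
    m=yellow(f); k=np.zeros_like(m);k[y0:y1,x0:x1]=m[y0:y1,x0:x1]
    k=cv2.morphologyEx(k,cv2.MORPH_CLOSE,np.ones((9,9))) 
    c=max(cv2.findContours(k,0,2)[0],key=cv2.contourArea); o=np.zeros_like(m);cv2.fillPoly(o,[cv2.convexHull(c)],255);return o
V=[(t,blob(t,160,260,230,300)),(w,blob(w,110,260,90,290))]
def hull(f,p,sc=8):
    L=lampR(p[2]); P=[np.r_[p[0],p[1],0]+L@np.array([a*.019,b*.059,z]) for a in(-1,1) for b in(-1,1) for z in(.05,.104)]
    m=np.zeros((480,640),np.uint8);cv2.fillConvexPoly(m,cv2.convexHull((proj(f,P)*16).round().astype(np.int32)),255,shift=4);return m
def cost(p,V=V):
    c=0
    for f,m in V: h=hull(f,p);c+=1-np.count_nonzero(h&m)/np.count_nonzero(h|m)
    return c
for VV in (V,V[:1],V[1:]):
    r=min((minimize(cost,[.456+a,.239,-.1+b],args=(VV,),method="Nelder-Mead",options=dict(initial_simplex=np.array([[.456+a,.239,-.1+b],[.466,.239,-.1],[.456,.249,-.1],[.456,.239,-.02]]))) for a in(-.005,.004) for b in(-.05,.04)),key=lambda r:r.fun)
    print(r.x.round(4),round(r.fun,3))
o=w["img"].copy(); x=minimize(cost,r.x,method="Nelder-Mead").x
print(atz(w,(238,199),.115).round(4))
E
```

```text
[ 0.4604  0.2441 -0.0902] 0.151
[ 0.4594  0.2453 -0.1054] 0.079
[ 0.4614  0.2439 -0.1092] 0.026
[0.5246 0.235  0.115 ]
```

```bash
cat >> h.py <<'E'
C=np.array([.461,.244,0]); YAW=-.106; L0=lampR(YAW)
E
python3 - <<'E'
from h import *
T=rv(toolR(L0,1))
def P(x,z): return C+L0@np.array([x,0,z])
movep(P(.135,.13),T)
move_l(P(.135,.098),.15)
print(move_l(P(.035,.124),.06,until_force=8)); s=get_state(); print(L0.T@(np.array(s["position"])-C),np.round(s["contact_force"],1))
print(move_l(P(.018,.128),.03,until_force=7)); s=get_state(); print(L0.T@(np.array(s["position"])-C),np.round(s["contact_force"],1))
sleep(.3)
move_l(P(.10,.135),.15)
f=cam("scene"); cv2.imwrite("pics/s2.png",cv2.resize(f["img"][200:380,320:540],None,fx=3,fy=3,interpolation=2)[:,:,::-1])
print(get_state()["clock"])
E
```

```text
True
[0.08751097 0.00025936 0.11226389] [ 2.5 -0.2  3. ]
True
[0.0870652  0.00018501 0.112863  ] [ 1.7 -0.1  0.9]
9.5667
```

View pics/s2.png

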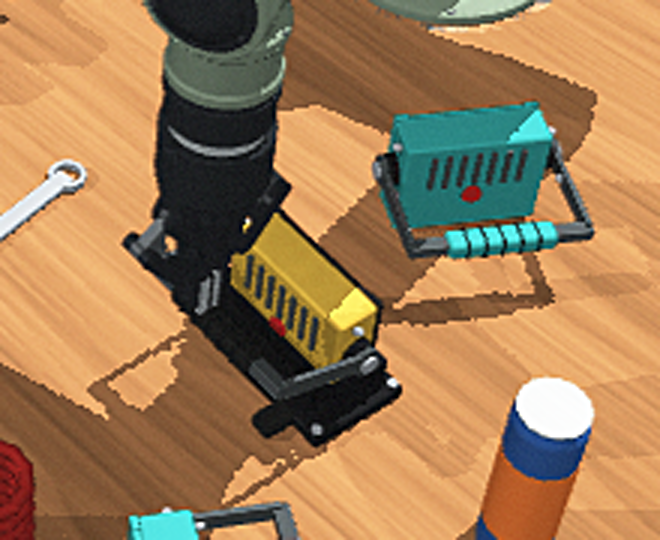

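The finger met the bar's lower outer corner at its very tip and stopped on force with the handle hardly raised. I'll re-measure the handle angle and push from lower.

```bash
python3 - <<'E'
from h import *
T=rv(toolR(L0,1))
def P(x,z): return C+L0@np.array([x,0,z])
move_l(P(.145,.15),.2)
s,t,w=cam("scene"),cam("top"),cam("wrist")
cv2.imwrite("pics/s3.png",np.hstack([cv2.resize(s["img"][240:360,360:470],(400,436)),cv2.resize(w["img"],(400,300))[np.r_[0:300,np.zeros(136,int)]]])[:,:,::-1])
for f,c in((s,"scene"),(t,"top"),(w,"wrist")):
    print(c,[(np.round(d["centre"]).tolist(),round(d["score"],2)) for d in tip_of(c,"grip")[:3]])
    for a in (.3,.5,.7): print(a,proj(f,C+L0@np.array([.085*np.cos(a),0,.067+.085*np.sin(a)])).round().tolist())
print(get_state()["clock"])
E
```

```text
scene [([487.0, 278.0], 0.94), ([390.0, 310.0], 0.76), ([424.0, 402.0], 0.59)]
0.3 [[391.0, 309.0]]
0.5 [[394.0, 303.0]]
0.7 [[398.0, 297.0]]
top [([184.0, 332.0], 0.82), ([210.0, 231.0], 0.8)]
0.3 [[208.0, 228.0]]
0.5 [[206.0, 229.0]]
0.7 [[204.0, 233.0]]
wrist [([196.0, 270.0], 0.86)]
0.3 [[194.0, 269.0]]
0.5 [[171.0, 282.0]]
0.7 [[139.0, 295.0]]
10.25
```

View pics/s3.png

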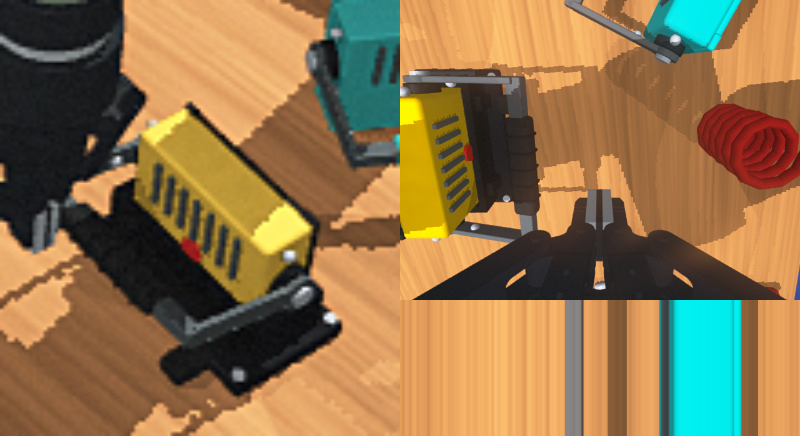

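The handle was pushed down to about 0.3 rad: a vertical finger pushing level jams on it. Instead I'll tilt the tool towards the lamp, put the shut fingertips under the bar's outside and follow the handle's arc upwards. First I'll check reach.

```bash
cat >> h.py <<'E'
def Ta(a): return toolR(lampR(YAW,-a),1)
def scoop(th,a,D,over=.012):
    n=np.array([-np.cos(a),0,np.sin(a)]); tz=np.array([-np.sin(a),0,-np.cos(a)])
    b=np.array([.085*np.cos(th),0,.067+.085*np.sin(th)])
    return C+L0@(b-n*D+tz*over)
E
python3 - <<'E'
from h import *
for a in (.5,.7,.9,1.1):
    for th in (.3,.9,1.5):
        q=ik(scoop(th,a,.03),rv(Ta(a))); print(a,th,None if q is None else np.round(q,2))
E
```

```text
0.5 0.3 [0.2  0.96 0.37 1.47 0.14 1.84]
0.5 0.9 [0.21 0.87 0.3  1.48 0.15 1.85]
0.5 1.5 [0.23 0.77 0.15 1.43 0.16 1.87]
0.7 0.3 [0.18 1.15 0.65 1.76 0.18 1.79]
0.7 0.9 [0.19 1.04 0.53 1.74 0.19 1.8 ]
0.7 1.5 [0.21 0.93 0.34 1.66 0.2  1.82]
0.9 0.3 [0.17 1.38 1.03 2.1  0.21 1.74]
0.9 0.9 [0.18 1.24 0.8  2.02 0.22 1.75]
0.9 1.5 [0.2  1.1  0.54 1.89 0.24 1.76]
1.1 0.3 None
1.1 0.9 None
1.1 1.5 None
```

```bash
python3 - <<'E'
from h import *
a=.7;T=rv(Ta(a))
movep(scoop(.3,a,.075,.0),T)
move_l(scoop(.3,a,.040),.1)
r=[];th=.3
h=move_l(scoop(.3,a,.022),.05,until_force=4); s=get_state();print(h,L0.T@(np.array(s["position"])-C),np.round(s["contact_force"],1))
n=L0@np.array([-np.cos(a),0,np.sin(a)])
D=.022+ (n@(scoop(.3,a,.022)-np.array(s["position"]))); print("D",D)
for th in (.5,.7,.9,1.1,1.25):
    h=move_l(scoop(th,a,D),.07,until_force=12); s=get_state(); print(th,h,np.round(s["contact_force"],1))
    if h: break
for c in ("scene","wrist"):
    f=cam(c); print([(np.round(d["centre"]).tolist(),round(d["score"],2)) for d in tip_of(c,"grip")[:3]])
    print([proj(f,C+L0@np.array([.085*np.cos(t),0,.067+.085*np.sin(t)])).round()[0].tolist() for t in (.3,.8,1.1,1.25,1.4)])
    if c=="scene": cv2.imwrite("pics/s4.png",cv2.resize(f["img"][220:370,340:520],None,fx=3,fy=3)[:,:,::-1])
print(s["clock"])
E
```

```text
False [ 9.07785909e-02 -3.22309673e-05  6.86729071e-02] [ 0.5  0.4 -0.1]
D 0.022427883719668567
0.5 False [ 1.4 -0.4  0.1]
0.7 False [ 1.3  0.1 -0.9]
0.9 False [ 1.1  1.  -0.9]
1.1 False [ 0.9 -0.5  0.2]
1.25 False [ 0.3 -0.4  0.4]
[([412.0, 280.0], 0.96), ([421.0, 398.0], 0.94), ([484.0, 279.0], 0.67)]
[[391.0, 309.0], [401.0, 294.0], [409.0, 285.0], [413.0, 281.0], [418.0, 278.0]]
[([170.0, 168.0], 0.95), ([256.0, 345.0], 0.93), ([398.0, 236.0], 0.49)]
[[464.0, 331.0], [360.0, 351.0], [286.0, 348.0], [252.0, 342.0], [223.0, 334.0]]
14.1
```

View pics/s4.png

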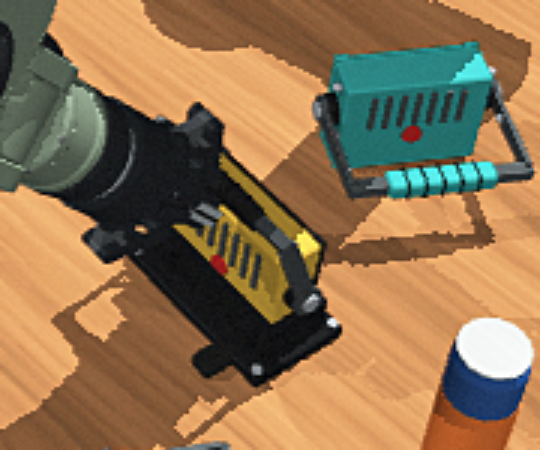

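The picture shows the handle rising with the fingertips, now at about 1.25 rad (grip at scene (412,280)). I'll carry on through the detent.

```bash
python3 - <<'E'
from h import *
a=.7;D=.0224
for th in (1.38,1.47,1.53,1.57):
    h=move_l(scoop(th,a,D),.05,until_force=9); s=get_state(); print(th,h,np.round(s["contact_force"],1))
    if h: break
sleep(.2)
move_l(scoop(1.53,a,.06,.0),.15)
move_l(np.array(get_state()["position"])+[.03,0,.12],.2)
let_go()
movep(C+[0,0,.29],rv(Ta(0)))
for c in ("scene","top","wrist"):
    f=cam(c); print([(np.round(d["centre"]).tolist(),round(d["score"],2)) for d in tip_of(c,"grip")[:3]])
    print([proj(f,C+L0@np.array([.085*np.cos(t),0,.067+.085*np.sin(t)])).round()[0].tolist() for t in (1.25,1.45,1.571)])
    if c=="wrist": cv2.imwrite("pics/w5.png",f["img"][:,:,::-1])
print(get_state()["clock"])
E
```

```text
1.38 False [ 0.2 -1.1 -0.2]
1.47 False [ 0.4 -0.4 -0.5]
1.53 False [ 0.5 -0.1 -0.3]
1.57 False [-0.3  0.2 -0.1]
[([486.0, 278.0], 0.88), ([421.0, 277.0], 0.62), ([425.0, 398.0], 0.59)]
[[413.0, 281.0], [420.0, 276.0], [423.0, 274.0]]
[([184.0, 335.0], 0.79), ([138.0, 194.0], 0.62), ([199.0, 262.0], 0.6)]
[[198.0, 249.0], [197.0, 256.0], [196.0, 261.0]]
[([122.0, 159.0], 0.91), ([327.0, 224.0], 0.9)]
[[355.0, 223.0], [331.0, 224.0], [317.0, 225.0]]
18.85
```

View pics/w5.png

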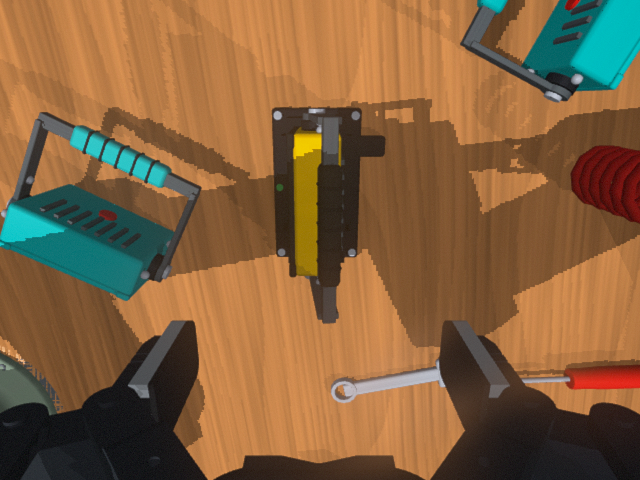

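The bar shows at column 328, while fully upright should be 317. So it may sit near 1.47 rad, or my pose may be a few mm off. I'll push it firmly towards the stop with shut fingers and see whether it moves.

```bash
python3 - <<'E'
from h import *
T=rv(Ta(0))
def P(x,z): return C+L0@np.array([x,0,z])
grab(40)
movep(P(.07,.20),T); move_l(P(.06,.136),.2)
h=move_l(P(.012,.136),.04,until_force=10); s=get_state(); print(h,L0.T@(np.array(s["position"])-C),np.round(s["contact_force"],1))
sleep(.2); s=get_state(); print(np.round(s["contact_force"],1))
move_l(P(.07,.145),.2)
let_go()
movep(P(0,.29),T)
f=cam("wrist"); print([(np.round(d["centre"]).tolist(),round(d["score"],2)) for d in tip_of("wrist","grip")[:3]])
cv2.imwrite("pics/w6.png",cv2.resize(f["img"][80:350,230:430],None,fx=2.2,fy=2.2)[:,:,::-1])
print(get_state()["clock"])
E
```

```text
False [1.23570192e-02 3.20611671e-05 1.36082183e-01] [ 1.  -0.3  1.3]
[1.  0.3 0.8]
[([314.0, 226.0], 0.86), ([124.0, 157.0], 0.59)]
24.1833
```

View pics/w6.png

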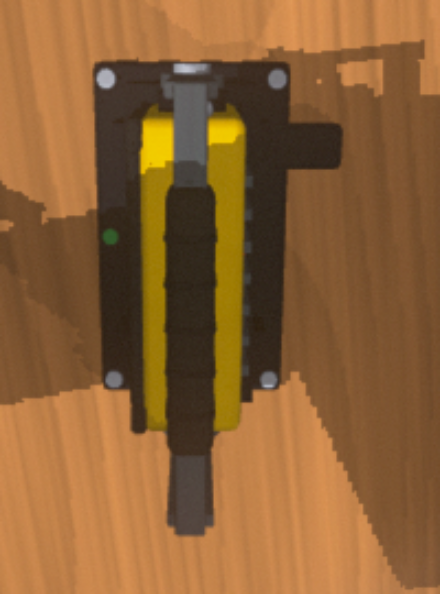

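Now it has snapped upright: the bar centre is at column ~316 (317 expected) and the arms are symmetric. Grasp, lift straight up, and carry.

```bash
python3 - <<'E'
from h import *
T=rv(Ta(0))
move_l(C+[0,0,.133],.15)
grab(80); s=get_state(); print("gap",s["finger_gap"],np.round(s["contact_force"],1),s["clock"])
print("lift stop",move_l(C+[0,0,.19],.06,until_force=25)); s=get_state(); print(np.round(s["contact_force"],1),np.round(s["wrist_torque"],2))
move_l(C+[0,0,.37],.2)
Lf=lampR(-.46,np.pi/4); d=-Lf[:,0]
g=WORK-.175*d+Lf@[.021,0,.085]-Lf[:,2]*.019
np.save("final.npy",g)
movep(g-.06*d+[0,0,.03],rv(toolR(Lf,1)))
move_l(g,.1)
s=get_state(); print("gap",s["finger_gap"],np.round(s["contact_force"],1),np.round(s["wrist_torque"],2),s["clock"])
G=g+Lf[:,2]*.019
pts=dict(lens=G+Lf@[-.021,0,-.085],grip=G,handle_hinge=G+Lf@[0,0,-.085],lamp=G+Lf@[0,0,-.14],work=WORK)
for c in ("scene","top"):
    f=cam(c); cv2.imwrite(f"pics/{c}7.png",f["img"][:,:,::-1])
    for n,p in pts.items(): print(c,n,proj(f,p)[0].round().tolist(),[(np.round(x["centre"]).tolist(),round(x["score"],2)) for x in tip_of(c,n)[:4]])
a=cv2.imread("pics/scene7.png")[60:320,130:400];b=cv2.imread("pics/top7.png")[120:320,330:540]
o=np.hstack([cv2.resize(a,(415,400)),cv2.resize(b,(385,400))[:400]]);cv2.imwrite("pics/f7.png",o)
E
```

```text
gap 0.15829052081752348 [-2.8  0.1  5.1] 26.0333
lift stop False
[-0.7 -0.  -5.6] [0.02 0.02 0.08]
gap 0.16311194811436666 [ 0.4  0.4 -4.1] [ 0.81  1.54 -0.03] 31.2
scene lens [216.0, 145.0] [([214.0, 145.0], 0.92), ([473.0, 249.0], 0.84), ([371.0, 409.0], 0.75)]
scene grip [231.0, 115.0] [([486.0, 278.0], 0.81), ([230.0, 116.0], 0.62), ([423.0, 398.0], 0.6)]
scene handle_hinge [209.0, 141.0] [([209.0, 141.0], 0.88), ([476.0, 252.0], 0.56)]
scene lamp [194.0, 157.0] [([470.0, 270.0], 0.94), ([377.0, 420.0], 0.68), ([193.0, 159.0], 0.67), ([322.0, 275.0], 0.28)]
scene work [271.0, 178.0] [([273.0, 181.0], 0.65)]
top lens [461.0, 177.0] [([464.0, 182.0], 0.84), ([163.0, 157.0], 0.74), ([128.0, 268.0], 0.74), ([226.0, 361.0], 0.72)]
top grip [465.0, 188.0] [([140.0, 196.0], 0.97), ([465.0, 190.0], 0.69), ([187.0, 336.0], 0.63)]
top handle_hinge [467.0, 168.0] [([469.0, 168.0], 0.87), ([215.0, 356.0], 0.73), ([158.0, 167.0], 0.67)]
top lamp [468.0, 157.0] [([221.0, 354.0], 0.96), ([469.0, 160.0], 0.6), ([165.0, 170.0], 0.55)]
top work [422.0, 241.0] [([424.0, 243.0], 0.89), ([464.0, 181.0], 0.67)]
```

View pics/f7.png

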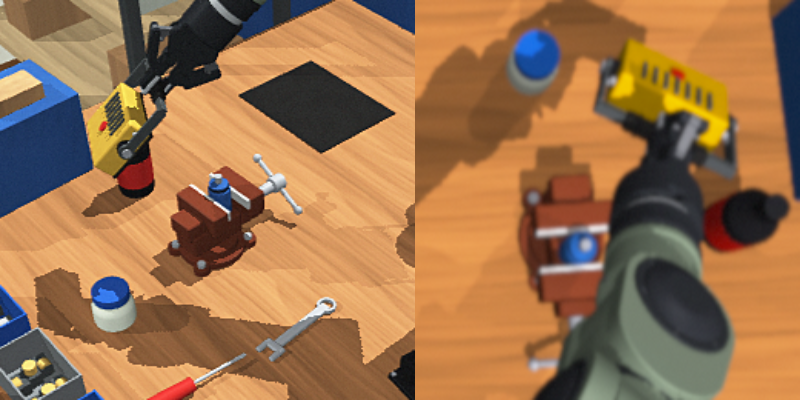

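The lamp hangs by its handle in the gripper. It is tilted down and facing the blue damper head, well clear of the vise, oil bottle and jar. Hinge and grip detections match the prediction within 1-2 px. One last check: refine the work point and test that the hold is steady.

```bash
python3 - <<'E'
from h import *
W=[];H=[];G=[];Ln=[]
fs={c:None for c in("scene","top")}
det={c:{n:[] for n in("work","handle_hinge","grip","lens")} for c in fs}
exp=np.load("final.npy")
for k in range(4):
    for c in fs:
        fs[c]=cam(c)
        for n in det[c]:
            Lf=lampR(-.46,np.pi/4); p0={"work":WORK,"grip":exp+Lf[:,2]*.019,"handle_hinge":exp+Lf@[0,0,-.066],"lens":exp+Lf@[-.021,0,-.066]}[n]
            e=proj(fs[c],p0)[0]
            l=[x["centre"] for x in tip_of(c,n) if np.hypot(*(np.array(x["centre"])-e))<12]
            if l: det[c][n].append(min(l,key=lambda u:np.hypot(*(u-e))))
P={}
for n in det["top"]:
    P[n],e=tri([(fs[c],np.median(det[c][n],0)) for c in fs]); print(n,P[n].round(4),round(e,1),"expected",{"work":WORK,"grip":exp+Lf[:,2]*.019,"handle_hinge":exp+Lf@[0,0,-.066],"lens":exp+Lf@[-.021,0,-.066]}[n].round(4))
s=get_state(); print(np.linalg.norm(P["work"]-P["lens"]),s["clock"],s["finger_gap"],np.round(s["position"]-exp,4))
E
```

```text
work [ 0.4941 -0.2487  0.1256] 0.6 expected [ 0.494 -0.247  0.13 ]
handle_hinge [ 0.6178 -0.3134  0.2665] 1.6 expected [ 0.6182 -0.3085  0.2686]
grip [ 0.5656 -0.2839  0.325 ] 0.1 expected [ 0.5643 -0.2818  0.3287]
lens [ 0.6    -0.3035  0.2555] 0.2 expected [ 0.6049 -0.3019  0.2537]
0.17628038529991735 33.8 0.1564328964419913 [ 0. -0.  0.]
```

Lens and work agree within a few mm, the distance is about 0.176 m, and nothing has moved or slipped. Handing in.

```bash
python3 - <<'E'
from h import *
s=get_state(); print(np.round(s["joint_velocities"],3),np.round(s["contact_force"],1),s["clock"]); sign_off()
E
```

```text
[ 0.001 -0.002  0.002  0.001 -0.     0.001] [-0.1 -0.  -5.1] 33.8
the job is handed in; nothing more can be done
```

The job is handed in at 33.8 s. The yellow lamp is held by its upright handle, with the light face tilted about 45° down and aimed at the damper head from about 17.5 cm.

**What went wrong on the way:**
- My first push, with a vertical finger, pressed the handle down from about 0.6 to about 0.3 rad.
- I then scooped it up from below with the tool tilted. The close-up afterwards still showed it at about 1.47 rad, so I pushed once more.
- After that push it showed fully upright, within 1 px of where it should be.

**Last checks:**
- **Distance:** the cameras put the lens 0.176 m from the work point. The target was 0.175 m.
- **Position:** lens, hinge, grip and work all measured within about 6 mm of where I expected them.
- **Steadiness:** the arm was still, the tool was at its target and the grip opening was nearly unchanged. The tool carried about 5 N, which matches the lamp's weight.
- **Surroundings:** in the last pictures the lamp and gripper touched nothing, and the vise, grease jar, oil bottle and tools in view looked undisturbed. I did not check the spray can and spring again at the end.

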